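# Snap the fridge control board onto its standoffs

## Task

The fridge's control box lies open on the worktop: pick up the green circuit board by its heat sink, set it flat over the four snap standoffs in the white tray, and press it down evenly until every standoff has clicked through and the board sits fully home on all four. Keep the board level while you press, never press harder than 30 N because the board cracks, leave the other things on the worktop alone, and let go at the end.

Things in the scene. Friction and masses are not known exactly. Their poses are not given: they have to be found in the camera images.
- tray: Open white plastic tray, 168 (x) x 136 (y) mm, rim 22 mm high, fixed to the worktop. Origin: centre of its underside; x along its long side, z up. Four snap standoffs stand in it at (x, y) = (+-48, +-32) mm. They were set to a common height: their seats lie 17.5 to 30.5 mm above this origin, other each time and not measured. Board and tray are symmetric: it fits either way round.
- snap0 (a joint): Orange sprung barb of the standoff at (-48, -32) mm of the tray: 0 sprung out, grows to 0.004 m as it is pushed in. Each standoff: black rubber washer, 14 mm diameter, as seat (gives about 1 mm per 3 N); on it a pin of 7 mm diameter, conical from 20 to 27 mm above the seat down to 2.4 mm. Barb on the pin's side facing the nearest short end of the tray; reaches 7 mm from the pin's axis at its lower end.
- snap1 (a joint): the same barb of the standoff at (-48, +32) mm. The barb slopes outwards on the way down; its lower end springs out over the top of the board once the board has squeezed the washers by about 1.4 mm, and the washers then hold the board up against the barbs. A board not yet pushed past rests on the slopes, about 10 to 18 mm above the seats.
- snap2 (a joint): the same barb of the standoff at (+48, -32) mm. Pushing the board past a barb takes roughly 4 to 8 N per standoff, 15 to 25 N for all four at once.
- snap3 (a joint): the same barb of the standoff at (+48, +32) mm; about a third stiffer than the other three, so its corner may stay up. A corner that is still up can be pressed on its own with closed fingers on the bare strip beside the hole.
- board: Green circuit board, 116 (x) x 84 (y) x 4 mm, about 120 g, loose, components up. Origin: centre of its underside; x along its long side. Finned aluminium heat sink in the middle, 50 (x) x 14 (y) mm, top 30 mm above the origin: grasp it across the 14 mm. Components up to 8 mm tall at |x| 21 to 35, |y| 21 to 40 mm; the strips beyond |x| = 37 mm between the holes are bare for pressing.
- hole0 (a point): centre, on the underside, of the board's square 9 x 9 mm through hole at (-48, -32) mm of the board
- hole1 (a point): centre of the board's hole at (-48, +32) mm, on the underside
- hole2 (a point): centre of the board's hole at (+48, -32) mm, on the underside
- hole3 (a point): centre of the board's hole at (+48, +32) mm, on the underside
- screwdriver: screwdriver with orange handle, 188 mm long, lying on the worktop; bystander. Origin: under its middle
- tape_roll: roll of beige tape, 96 mm diameter, 25 mm high; bystander. Origin: centre of its underside
- apple: green apple, 75 mm; bystander. Origin: its underside
- lemon: yellow lemon, 71 mm long; bystander. Origin: its underside
- mug: white mug with a diamond pattern, 101 mm high; bystander. Origin: centre of its underside
- tea_box: black and red carton, 64 x 142 x 75 mm; bystander. Origin: centre of its underside
- spice_jar: spice jar with red cap, 106 mm high; bystander. Origin: centre of its underside
Things that resemble listed ones, but are neither listed nor needed, are in the scene too. Of the things that look like the board, the larger one is meant.

How it is judged:
By the outcome, as a careful person would: the job done as asked, in the order asked, and still so for the second after the job is handed in, with the robot touching nothing.
It also fails if it takes over 72 s, if anything falls off the work surface, if the arm or the gripper's body presses on something with over 40 N, if the wrist force passes 120 N, or if a joint passes its speed limit or range.

## Robot

A 6-joint arm with a two-finger parallel gripper is mounted at the origin on a cart in front of the work surface, level with it; the furniture and walls round the work are solid. World frame = base frame: x ahead of the robot, y to its left, z up, the work surface at z = 0. Lengths are in m, angles in rad, forces in N, time in s.
With the tool pointing down it reaches from about 0.25 to 0.775 m from the base axis. Payload 4 kg.
Tool frame: the origin (TCP) lies at the very end of the fingers, on their centre line; the grasp point (between the pads) lies 19 mm behind it; z points along the fingers, y is the line along which they close (so a half turn about z gives the same grasp; the last joint's range is limited). The gripper opens to 94 mm and grips with 3 to 60 N. Pads are 16 mm wide; open, the fingers measure 119 mm over their backs; the gripper's body (75 mm by 177 mm) begins 78 mm behind the grasp point.
Start: joints at [1.196, 0.087, 1.371, -0, 1.684, -0.103], TCP at [0.148, 0.53, 0.206] pointing down, gripper open.
Joint ranges: [-3.1, 3.1], [-0.76, 2.03], [0.27, 2.55], [-1.08, 4.22], [0.17, 2.65], [-2.57, 2.57]. Speed limits (rad/s): [2.79, 2.79, 3.14, 3.14, 3.14, 3.14].

## Interface

Orientations are given as [roll, pitch, yaw] about the fixed x, y, z axes, in that order (R = Rz(yaw) Ry(pitch) Rx(roll)).
In Python, from bench import robot, vision gives the robot as it stands.
- The arm moves only by the shell command python3 -m crank 'ROWS'. ROWS is JSON, a list of rows, each a list of 3 entries, a list of its own where there are three numbers: the closure, from 0 (fully open) to 1 (shut), then the shift along the tool's x, y, z in m, then the turn, a rotation vector about the tool's x, y, z in degrees. A call has 1 to 8 rows; each row shifts and turns the commanded pose from where the row before left it, along the tool's axes as they then stand; what a row does not reach is not made up. A row lasts 1/10 s, in which the tool goes at most 50 mm and 8.59 degrees, less where a joint would pass 70% of its speed; a pose out of reach is approached as far as the arm can. A call with a gripper value outside its range is refused whole. The fingers move at their own pace and stop on an object; the grip force is fixed at half the most. Time passes only in rows, so rows that do not move let the fingers close. It gives the time, the measured TCP pose, the force, the opening and the grip force at its end, in the units of the state.
- robot.get_obs(): the state, without advancing time (a new reading comes with each control period).
- vision.snapshot(name): name is "scene" or "top" or "wrist"; returns a dict with "color" (400x640x3 uint8, red, green, blue), "z_map" (400x640 float32, m along the optical axis (not along the pixel's ray), 0 where there is no reading), "fx", "fy", "cx", "cy" (pixels), "dist" ([k1, k2, p1, p2, k3] as OpenCV has them; the pictures are not rectified), "R" (3x3) and "t" (3): a world point X has camera coordinates R X + t. Camera axes: x right, y down, z forward; pixel columns grow to the right and rows downward; lengths in m; the calibration is good to about 2 mm. A picture is of the moment at which its call begins.
- robot.close_job(): hands the job in; it is judged then, once.
The state is a dict: "time": time; "joint_positions": joint angles; "qvel": joint speeds; "joint_torque": joint torques, N m; "tool_pos": TCP position; "ee_rot": TCP orientation; "wrist_force": force on the tool from outside, world axes, zero at the start; "wrist_torque": the same for the moment, N m; "width": finger opening in m; "finger_force": force on a finger pad.
Only numpy, scipy, OpenCV 4.12 (cv2) and the standard library are available. Lean on these libraries where they do the work, as an engineer would, in place of code of your own. Each camera call takes 0.05 s, during which the arm holds its last target. There are 200 camera calls.

## Working session

There is one attempt and no reset: what is moved stays moved. The work goes in short steps, Python scripts to look and compute and a shell command to move; the robot and the scene stay as the last step left them, time stands still between calls to the robot, and variables do not carry over. Pictures are saved under pics/ and viewed, at most 10 in all, crops included, and the job is handed in when it is done.

```bash
mkdir -p pics; cat > h.py <<'E'
import numpy as np, cv2
from bench import robot, vision
def snap(n,f=None):
    s=vision.snapshot(n)
    if f: cv2.imwrite('pics/'+f,s['color'][:,:,::-1])
    return s
def K(s): return np.array([[s['fx'],0,s['cx']],[0,s['fy'],s['cy']],[0,0,1.]])
def ray(s,px,z):
    p=cv2.undistortPoints(np.array(px,float).reshape(-1,1,2),K(s),np.array(s['dist'])).reshape(-1,2)
    d=np.c_[p,np.ones(len(p))]@np.array(s['R']); c=-np.array(s['R']).T@np.array(s['t'])
    return c+d*((z-c[2])/d[:,2])[:,None]
def cloud(s):
    v,u=np.nonzero(s['z_map']>0)
    p=cv2.undistortPoints(np.c_[u,v].astype(float).reshape(-1,1,2),K(s),np.array(s['dist'])).reshape(-1,2)
    z=s['z_map'][v,u][:,None]
    return u,v,(np.c_[p,np.ones(len(p))]*z-np.array(s['t']))@np.array(s['R'])
def proj(s,X):
    return cv2.projectPoints(np.array(X,float).reshape(-1,1,3),cv2.Rodrigues(np.array(s['R']))[0],np.array(s['t'],float),K(s),np.array(s['dist']))[0].reshape(-1,2)
E
python3 - <<'E'
from h import *
s=snap('top','top.png'); t=snap('scene','scene.png')
print(robot.get_obs())
for q in (s,t): print(q['fx'],-np.array(q['R']).T@q['t'],q['dist'])
print(np.round(s['R'],3))
E
```

```text
{'time': 0.1, 'joint_positions': array([ 1.19586986e+00,  8.79080079e-02,  1.37209904e+00,  2.09703316e-05,
        1.68363345e+00, -1.03097947e-01]), 'qvel': array([-1.44348057e-03, -2.89760276e-03, -1.40786693e-03, -3.71785071e-06,
        5.25060285e-05, -1.46756574e-03]), 'joint_torque': array([ 1.43692734e-03, -3.41250515e+01, -3.03301728e+01,  7.19008804e-02,
        3.04492994e-02, -1.02440970e-04]), 'tool_pos': array([0.1474816 , 0.52933331, 0.20440861]), 'ee_rot': array([-3.13955783e+00, -2.31485267e-04,  2.86976624e+00]), 'wrist_force': array([-0.44774312,  0.37180289, -0.27342556]), 'wrist_torque': array([-0.02349245, -0.01947241,  0.0179058 ]), 'finger_force': 0.0, 'width': 0.09390281042878956}
471.2397530806866 [ 0.44175598 -0.06603833  1.33363551] [-0.06250291  0.          0.          0.          0.        ]
447.6600356679116 [-0.58520984 -0.95324324  0.69169171] [-0.0246684  0.         0.         0.         0.       ]
[[-0.027 -0.999 -0.022]
 [-0.998  0.028 -0.061]
 [ 0.061  0.02  -0.998]]
```

View pics/top.png

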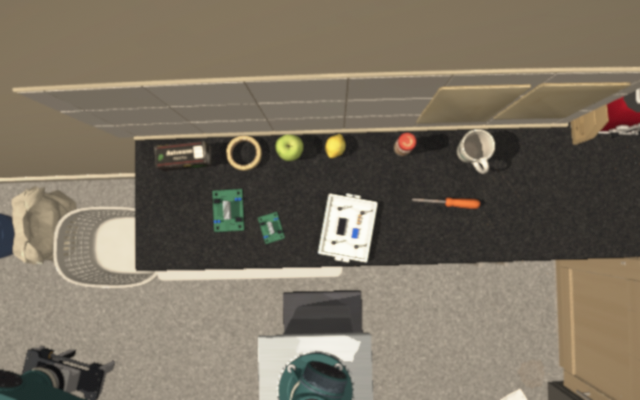

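View pics/scene.png

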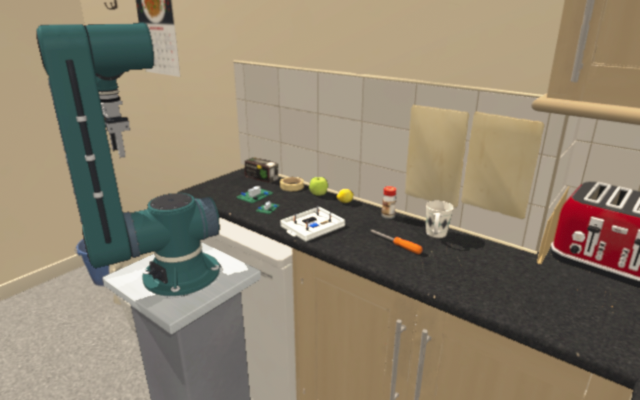

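The candidates for the board are the large green board at top (228,210) and a small look-alike at (271,227). I choose the larger one at (228,210). The tray is at (348,228), with the fruit and other bystanders behind.

```bash
cat >> h.py <<'E'
def rect(s,mask,z,near=None,amin=100):
    n,l,st,c=cv2.connectedComponentsWithStats(mask.astype(np.uint8))
    out=[]
    for i in range(1,n):
        if st[i,4]<amin: continue
        cs,_=cv2.findContours((l==i).astype(np.uint8),cv2.RETR_EXTERNAL,cv2.CHAIN_APPROX_NONE)
        ct=max(cs,key=len).reshape(-1,2)
        w=ray(s,ct,z)[:,:2]
        (cx,cy),(a,b),th=cv2.minAreaRect((w*1000).astype(np.float32))
        if a<b: a,b,th=b,a,th+90
        out.append((c[i].round(1),np.round([cx,cy,a,b,(th+90)%180-90],1)))
    return out
def green(s):
    h=cv2.cvtColor(s['color'],cv2.COLOR_RGB2HSV); return (h[...,0]>60)&(h[...,0]<95)&(h[...,1]>110)&(h[...,2]>40)
def white(s):
    c=s['color'].astype(int); return (c.min(2)>175)
E
python3 - <<'E'
from h import *
s=snap('top')
for m,z in ((green(s),.004),(white(s),.022)):
    for r in rect(s,cv2.morphologyEx(m.astype(np.uint8),cv2.MORPH_CLOSE,np.ones((5,5))),z): print(*r)
u,v,P=cloud(s)
for a,b,w in ((228,210,10),(271,227,6),(348,228,25)):
    k=(abs(u-a)<w)&(abs(v-b)<w); print(np.percentile(P[k,2],[5,50,95,99.5]).round(4))
c=s['color'][170:270,190:400]; cv2.imwrite('pics/c1.png',cv2.resize(c[:,:,::-1],None,fx=3.8,fy=3.8,interpolation=cv2.INTER_CUBIC))
E
```

```text
[481.3 163.4] [ 621.1 -481.1   36.8   31.5  -83.4]
[347.5 227.5] [ 451.9 -102.4  184.6  136.2  -11.8]
[ 59.4 245.6] [423.  708.6 203.9  62.6  -6. ]
[116.3 244.8] [418.1 557.4 151.6 112.2   1.9]
[245.9 273.7] [329.8 206.  575.7  33.4 -88.9]
[295.5 356.4] [ 69.9  13.2 284.8 169.7 -89.3]
[515.3 395.7] [ -20.3 -547.8   69.8   27.6   87.6]
[0.0002 0.0061 0.0312 0.0344]
[0.0004 0.0048 0.022  0.0254]
[0.0065 0.0129 0.0227 0.0438]
```

View pics/c1.png

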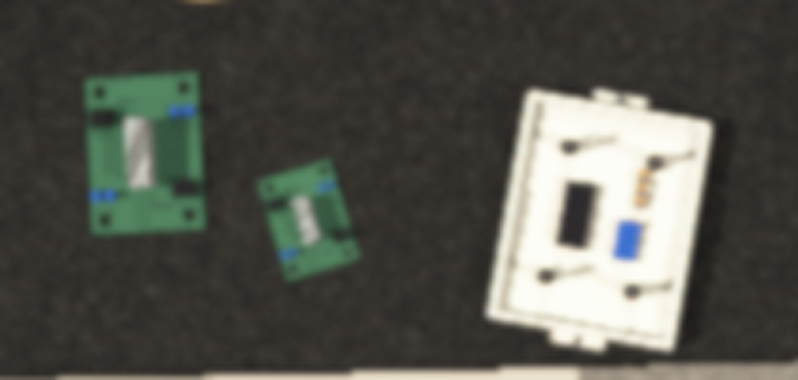

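The crop confirms the larger board (centre about (228,210) in top), heat sink along the long side, nearly along world x. The tray is at (348,228), its long side turned by about -12°.

```bash
sed -i 's/>110)&(h\[...,2\]>40)/>70)\&(h[...,2]>50)/' h.py; cat >> h.py <<'E'
from scipy.spatial.transform import Rotation as Ro
def tool():
    o=robot.get_obs(); return np.array(o['tool_pos']),Ro.from_euler('xyz',o['ee_rot']),o
def yawdown(yaw_deg): return Ro.from_euler('xyz',[180,0,yaw_deg],degrees=True)
def delta(p,yaw=None,Rt=None):
    """shift in present tool axes, then rotvec deg (tool) to reach p with tool down at yaw"""
    q,R,o=tool(); Rt=Rt or yawdown(yaw)
    print('pos',q.round(4),'eul',np.degrees(o['ee_rot']).round(2),'shift mm',(R.inv().apply(np.array(p)-q)*1000).round(1),'turn',np.degrees((R.inv()*Rt).as_rotvec()).round(2))
E
python3 - <<'E'
from h import *
s=snap('top')
for r in rect(s,cv2.morphologyEx(green(s).astype(np.uint8),cv2.MORPH_CLOSE,np.ones((5,5))),.004): print(*r)
w=snap('wrist'); q,R,o=tool()
print('cam in tool',R.inv().apply(-np.array(w['R']).T@w['t']-q).round(3),'axis',R.inv().apply(np.array(w['R'])[2]).round(3), 'xaxis',R.inv().apply(np.array(w['R'])[0]).round(3),w['fx'])
print(np.degrees(o['ee_rot']))
E
```

```text
[228.2 210. ] [510.6 234.9 119.1  87.    2. ]
[271.  227.3] [457.7 113.1  78.4  57.7  15.1]
[309.7 381.4] [ 38.4  -0.5 195.8 125.4  89. ]
[  5.9 394.5] [ -8.6 897.5  53.9  32.2 -88.8]
cam in tool [ 0.082  0.    -0.18 ] axis [-0.279 -0.001  0.96 ] xaxis [0.    1.    0.001] 327.2363396836615
[-1.79942409e+02 -5.92625743e-03  1.64426541e+02]
```

```bash
python3 - <<'E'
from h import *
delta([.5106,.2349,.204],182)
E
```

```text
pos [0.1476 0.5296 0.2049] eul [-1.7994e+02 -1.0000e-02  1.6443e+02] shift mm [-428.8 -186.4    1.1] turn [-6.000e-02 -1.000e-02 -1.757e+01]
```

```bash
python3 -m crank '[[0,[-0.02,-0.01,0],[0,0,0]],[0,[-0.036,-0.016,0],[0,0,0]],[0,[-0.036,-0.016,0],[0,0,0]],[0,[-0.036,-0.016,0],[0,0,0]],[0,[-0.036,-0.016,0],[0,0,0]],[0,[-0.036,-0.016,0],[0,0,0]],[0,[-0.036,-0.016,0],[0,0,0]],[0,[-0.036,-0.016,0],[0,0,0]]]' && python3 -m crank '[[0,[-0.036,-0.016,0],[0,0,0]],[0,[-0.036,-0.016,0],[0,0,0]],[0,[-0.036,-0.016,0],[0,0,0]],[0,[-0.036,-0.013,0],[0,0,0]],[0,[-0.013,-0.003,0],[0,0,-6]],[0,[0,0,0],[0,0,-6]],[0,[0,0,0],[0,0,-5.5]],[0,[0,0,0],[0,0,0]]]'
python3 - <<'E'
from h import *
delta([.5106,.2349,.15],182)
w=snap('wrist','w1.png')
g=cv2.morphologyEx(green(w).astype(np.uint8),cv2.MORPH_CLOSE,np.ones((5,5)))
for r in rect(w,g,.004,amin=400): print(*r)
u,v,P=cloud(w); k=(P[:,2]>.024)&(P[:,2]<.04)&(np.hypot(P[:,0]-.51,P[:,1]-.235)<.05)
print(k.sum(),cv2.minAreaRect((P[k][:,:2]*1000).astype(np.float32)),np.median(P[k],0),np.percentile(P[k][:,2],[50,95]))
E
```

```text
time: 1.05
tool_pos: [0.3779, 0.3381, 0.2055]
ee_rot: [3.141, 0.0, 2.87]
wrist_force: [0.2, 0.5, -0.5]
width: 0.094
finger_force: 0.0
time: 1.85
tool_pos: [0.5111, 0.2352, 0.2052]
ee_rot: [-3.142, -0.001, -3.109]
wrist_force: [0.1, 0.0, -0.1]
width: 0.0942
finger_force: 0.0
pos [0.5111 0.2352 0.2052] eul [-1.8000e+02 -3.0000e-02 -1.7811e+02] shift mm [ 0.5 -0.3 55.2] turn [-0.   -0.03 -0.11]
[209.1 128.4] [455.8 114.6  76.7  56.5  15.3]
[313.4 175.1] [509.  236.2 114.8  84.5   1.9]
316 ((508.6346130371094, 236.3609619140625), (49.41483688354492, 12.42935562133789), 2.091726541519165) [0.50865427 0.23599997 0.0304878 ] [0.0304878 0.0316496]
```

View pics/w1.png

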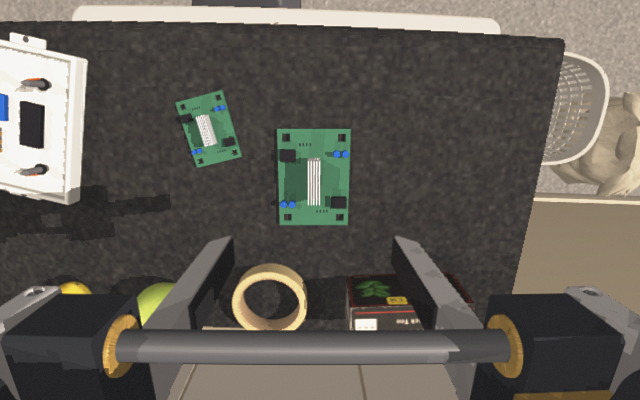

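The picture shows the large board at (313,175) with its heat sink at (314,182), the small look-alike at (209,128), and the tray at left. The measured sizes, 115x84.5 mm board and 49x12 mm heat sink at z = 30 mm, match the description, so I descend.

```bash
python3 -m crank '[[0,[0.0024,0.0010,0.03],[0,0,0]],[0,[0,0,0.04],[0,0,0]],[0,[0,0,0.04],[0,0,0]],[0,[0,0,0.04],[0,0,0]],[0,[0,0,0.025],[0,0,0]],[0,[0,0,0.015],[0,0,0]],[0,[0,0,0.008],[0,0,0]],[0,[0,0,0],[0,0,0]]]' && python3 -m crank '[[1,[0,0,0],[0,0,0]],[1,[0,0,0],[0,0,0]],[1,[0,0,0],[0,0,0]],[1,[0,0,0],[0,0,0]],[1,[0,0,0],[0,0,0]],[1,[0,0,0],[0,0,0]],[1,[0,0,0],[0,0,0]],[1,[0,0,0],[0,0,0]]]'
```

```text
time: 2.7
tool_pos: [0.5084, 0.2365, 0.0072]
ee_rot: [-3.141, -0.001, -3.108]
wrist_force: [-0.9, -0.1, -0.1]
width: 0.0937
finger_force: 0.0
time: 3.5
tool_pos: [0.5085, 0.2364, 0.0074]
ee_rot: [3.142, -0.0, -3.108]
wrist_force: [-0.3, -0.3, -0.1]
width: 0.0336
finger_force: 0.0
```

```bash
python3 -m crank '[[1,[0,0,0],[0,0,0]],[1,[0,0,0],[0,0,0]],[1,[0,0,0],[0,0,0]],[1,[0,0,0],[0,0,0]],[1,[0,0,0],[0,0,0]],[1,[0,0,0],[0,0,0]]]' && python3 -m crank '[[1,[0,0,-0.01],[0,0,0]],[1,[0,0,-0.03],[0,0,0]],[1,[0,0,-0.04],[0,0,0]],[1,[0,0,-0.04],[0,0,0]],[1,[0,0,-0.04],[0,0,0]],[1,[0,0,-0.03],[0,0,0]],[1,[0,0,0],[0,0,0]]]'
python3 - <<'E'
from h import *
q,R,o=tool(); print(o['wrist_force'],o['wrist_torque'])
w=snap('wrist','w2.png')
g=cv2.morphologyEx(green(w).astype(np.uint8),cv2.MORPH_CLOSE,np.ones((5,5)))
for r in rect(w,g,q[2]-.0034,amin=400): print(*r)
# tray: rim by depth and whiteness
u,v,P=cloud(w); m=white(w)
print(q)
for r in rect(w,m,.022,amin=2000): print(*r)
delta([.4519,-.1024,q[2]],168.2)
E
```

```text
time: 4.1
tool_pos: [0.5085, 0.2364, 0.0074]
ee_rot: [-3.142, -0.0, -3.108]
wrist_force: [-0.4, -0.3, -0.7]
width: 0.0141
finger_force: 30.0
time: 4.8
tool_pos: [0.5111, 0.2374, 0.2043]
ee_rot: [3.138, 0.011, -3.108]
wrist_force: [0.7, -0.7, -1.9]
width: 0.0137
finger_force: 30.0
[ 0.69120462 -0.67855488 -1.89383006] [ 0.06277337 -0.00588747  0.0242352 ]
[295.  192.9] [481.9 220.  125.4 117.8   2.1]
[312.6 312.1] [555.1 239.3  28.9  21.9   1.8]
[0.51107279 0.23738797 0.20425924]
[283.1  13.5] [339.7 202.9 439.   15.2  90. ]
[ 39.8 113.5] [453.5 -66.5 179.1  90.9 -12.7]
pos [0.5098 0.2369 0.2006] eul [ 179.89    0.34 -178.07] shift mm [  69.3 -337.1   -4.7] turn [ 0.15  0.32 13.73]
```

View pics/w2.png

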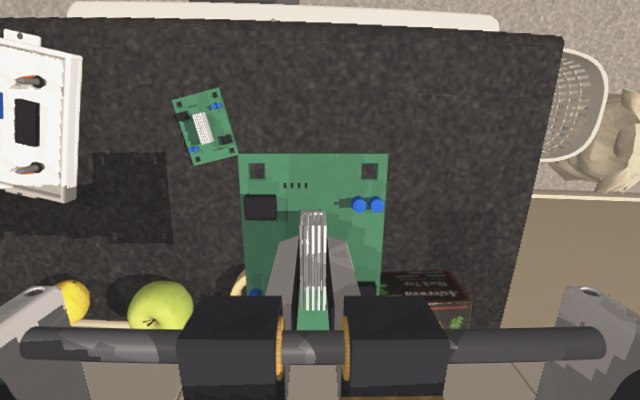

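The board is held level in the fingers; its near holes are at (257,170) and (370,170). I move sideways until the tray is in view to the left of the board, and turn to its yaw on the way.

```bash
python3 -m crank '[[1,[0.005,-0.02,0],[0,0,0]],[1,[0.008,-0.03,-0.005],[0,0,0]],[1,[0.008,-0.03,-0.005],[0,0,0]],[1,[0.008,-0.03,-0.005],[0,0,0]],[1,[0.008,-0.03,-0.005],[0,0,5]],[1,[0,-0.01,0],[0,0,5]],[1,[0,0,0],[0,0,4.5]],[1,[0,0,0],[0,0,0]]]'
python3 - <<'E'
from h import *
q,R,o=tool()
w=snap('wrist'); cv2.imwrite('pics/w3.png',cv2.resize(w['color'][:250,:400,::-1],None,fx=2,fy=2,interpolation=cv2.INTER_CUBIC))
for r in rect(w,white(w),.022,amin=2000): print(*r)
q,R,o=tool();print(q,np.degrees(o['ee_rot']),o['wrist_force'])
u,v,P=cloud(w)
k=(P[:,2]>.034)&(P[:,2]<.07)&(abs(P[:,0]-.452)<.1)&(abs(P[:,1]+.1)<.08)
n,l,st,c=cv2.connectedComponentsWithStats(np.bincount((v[k]*640+u[k]),minlength=256000).reshape(400,640).astype(np.uint8))
for i in range(1,n):
    kk=k&(l[v,u]==i); print(c[i].round(1),st[i,4],np.median(P[kk],0).round(4),P[kk][:,2].max().round(4), P[kk][np.argmax(P[kk][:,2])].round(4))
E
```

```text
time: 5.65
tool_pos: [0.4745, 0.0847, 0.2149]
ee_rot: [-3.141, -0.004, 2.921]
wrist_force: [0.3, 0.8, -2.0]
width: 0.0138
finger_force: 30.0
[354.3  40.7] [334.9 174.9 440.8  19.5  90. ]
[159.9 180.3] [446.2 -98.5 178.1 140.5 -11.9]
[0.47469266 0.08504968 0.21520471] [-179.94743597   -0.22698914  167.49558196] [-0.3399326   0.70034078 -1.48697994]
[170.2 157.3] 62 [ 0.4094 -0.0595  0.0423] 0.0494 [ 0.4087 -0.0608  0.0494]
[113.6 158.3] 66 [ 0.3961 -0.122   0.0412] 0.0496 [ 0.3964 -0.1236  0.0496]
[127.8 239.7] 57 [ 0.4896 -0.1414  0.0426] 0.0495 [ 0.4894 -0.1431  0.0495]
[181.2 239.5] 51 [ 0.5029 -0.0789  0.0423] 0.0498 [ 0.5029 -0.0808  0.0498]
```

View pics/w3.png

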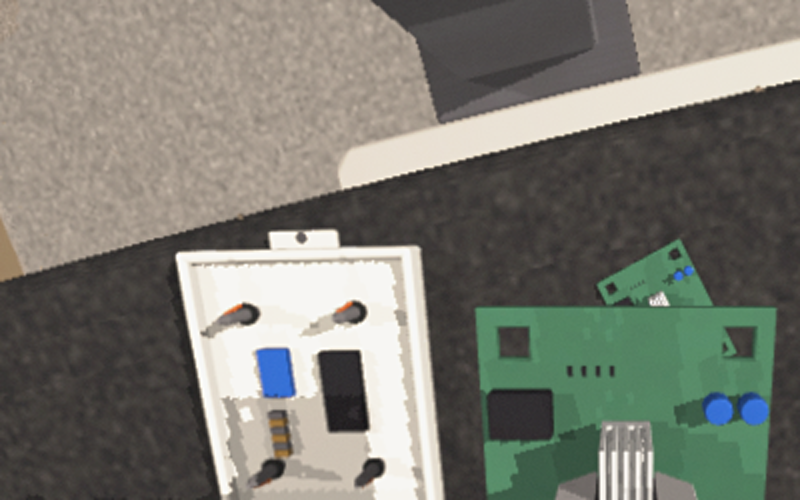

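The crop shows the tray's four pins clear of the board, in the half-size picture at about (120,157), (177,156), (135,234) and (186,234). The board's near corners are at about (238,154) and (388,154). The depth gives tips 64 mm by 96 mm apart at z about 50 mm, so the seats are at about 23 mm. Next I check how the board sits in the hand.

```bash
cat >> h.py <<'E'
def inhand(w,ztop,pr=True):
    """near edge, side edges of held board -> offsets in tool frame (mm)"""
    q,R,o=tool()
    g=green(w)
    m=cv2.morphologyEx(g.astype(np.uint8),cv2.MORPH_OPEN,np.ones((3,3)))
    n,l,st,c=cv2.connectedComponentsWithStats(m); i=l[215,295:345]; i=1+np.argmax(st[1:,4])
    b=(l==i)
    rows=range(175,250,3); L=[];Rr=[]
    for r in rows:
        x=np.nonzero(b[r])[0]
        if len(x): L.append((x.min()-.5,r)); Rr.append((x.max()+.5,r))
    N=[]
    for cc in range(275,355,3):
        y=np.nonzero(b[:200,cc])[0]
        if len(y): N.append((cc,y.min()-.5))
    f=lambda px:(R.inv().apply(ray(w,px,ztop)-q)*1000)
    for nm,px,ax in (('left',L,0),('right',Rr,0),('near',N,1)):
        t=f(px); a=t[:,ax]; d=t[:,1-ax]; k=np.abs(d-np.median(d))<2
        p=np.polyfit(a[k],d[k],1); print(nm,k.sum(),'at0',np.polyval(p,0).round(2),'med',np.median(d).round(2),'slope deg',np.degrees(np.arctan(p[0])).round(2))
E
python3 - <<'E'
from h import *
w=snap('wrist'); q,R,o=tool(); inhand(w,q[2]-.0034)
A=[]
for k in range(3):
    w=snap('wrist'); u,v,P=cloud(w)
    r=[]
    for c in ((.4087,-.0608),(.3964,-.1236),(.4894,-.1431),(.5029,-.0808)):
        s=P[(np.hypot(P[:,0]-c[0],P[:,1]-c[1])<.012)&(P[:,2]>.03)]; s=s[s[:,2]>s[:,2].max()-.003]; r.append(s.mean(0))
    A.append(r)
A=np.mean(A,0); print(A.round(4)); c=A.mean(0)
x=(A[3]-A[0]+A[2]-A[1]); y=A[0]-A[1]+A[3]-A[2]
print('centre',c.round(4),np.degrees(np.arctan2(x[1],x[0])),np.degrees(np.arctan2(-y[0],y[1])))
delta([c[0],c[1],q[2]],180-11.9)
E
```

```text
left 18 at0 -42.11 med -42.0 slope deg -0.01
right 22 at0 41.98 med 42.01 slope deg 0.2
near 5 at0 67.2 med 67.12 slope deg 0.75
[[ 0.4095 -0.0608  0.0483]
 [ 0.3973 -0.123   0.0482]
 [ 0.4902 -0.1422  0.0481]
 [ 0.504  -0.0802  0.048 ]]
centre [ 0.4502 -0.1015  0.0481] -11.661709627760237 -11.821269374113564
pos [0.4754 0.0856 0.2167] eul [-1.7998e+02 -8.0000e-02  1.6752e+02] shift mm [ -15.9 -188.1    1.1] turn [-0.02 -0.08 -0.58]
```

```bash
python3 -m crank '[[1,[-0.002,-0.03,0],[0,0,-0.6]],[1,[-0.003,-0.035,0],[0,0,0]],[1,[-0.003,-0.035,0],[0,0,0]],[1,[-0.003,-0.035,0],[0,0,0]],[1,[-0.003,-0.035,0],[0,0,0]],[1,[-0.0015,-0.018,0.02],[0,0,0]],[1,[0,0,0.03],[0,0,0]],[1,[0,0,0.03],[0,0,0]]]' && python3 -m crank '[[1,[0,0,0.02],[0,0,0]],[1,[0,0,0],[0,0,0]],[1,[0,0,0],[0,0,0]]]'
python3 - <<'E'
from h import *
w=snap('wrist','w4.png'); q,R,o=tool(); inhand(w,q[2]-.0034)
delta([.450,-.1017,.07],168.2); print(o['wrist_force'],o['wrist_torque'])
E
```

```text
time: 6.7
tool_pos: [0.4519, -0.1025, 0.1369]
ee_rot: [-3.142, 0.002, 2.932]
wrist_force: [-0.4, -0.6, -1.5]
width: 0.014
finger_force: 30.0
time: 7.0
tool_pos: [0.4517, -0.1016, 0.1177]
ee_rot: [3.141, -0.0, 2.933]
wrist_force: [-0.6, 0.9, -0.5]
width: 0.0138
finger_force: 30.0
left 18 at0 -41.17 med -41.03 slope deg 0.09
right 20 at0 41.63 med 41.64 slope deg 0.2
near 27 at0 58.57 med 58.47 slope deg 0.11
pos [ 0.4524 -0.1019  0.1187] eul [-1.7999e+02  1.1000e-01  1.6807e+02] shift mm [ 2.5 -0.3 48.7] turn [-0.01  0.11 -0.13]
[ 0.31730845  0.53824039 -1.51422133] [-0.01962848  0.05134991  0.00501543]
```

View pics/w4.png

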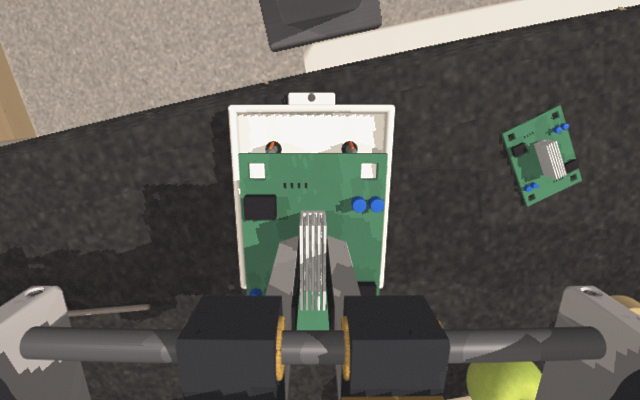

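Near pins at (272,147) and (350,147) just clear the board's near edge (row 154), and the holes are at (257,170) and (370,170). I measure the pins against the hand from this view.

```bash
cat >> h.py <<'E'
def tips():
    A=[]
    for k in range(3):
        w=snap('wrist'); q,R,o=tool(); u,v,P=cloud(w); T=R.inv().apply(P-q)*1000
        r=[]
        for sg in (-1,1):
            k=(abs(T[:,0]-48)<14)&(abs(T[:,1]-32*sg)<10)&(P[:,2]>.035)&(P[:,2]<.056)
            s=np.c_[T[k],P[k,2]]
            if len(s)>5: s=s[s[:,3]>s[:,3].max()-.003]; r.append(np.r_[s.mean(0),s[:,3].max(),len(s)])
            else: r.append(np.full(6,np.nan))
        A.append(r)
    print('tips in tool frame x,y,z,worldz,max,n\n',np.mean(A,0).round(4))
E
python3 - <<'E'
from h import *
tips()
E
```

```text
tips in tool frame x,y,z,worldz,max,n
 [[ 5.09962e+01 -3.25101e+01  7.12672e+01  4.79000e-02  4.93000e-02
   1.63333e+01]
 [ 5.09871e+01  3.11256e+01  7.11119e+01  4.80000e-02  4.95000e-02
   1.73333e+01]]
```

```bash
python3 -m crank '[[1,[0.0023,-0.0006,0.01],[0,0,-0.1]],[1,[0,0,0.02],[0,0,0]],[1,[0,0,0.015],[0,0,0]],[1,[0,0,0.007],[0,0,0]],[1,[0,0,0],[0,0,0]],[1,[0,0,0],[0,0,0]]]'
python3 - <<'E'
from h import *
w=snap('wrist'); q,R,o=tool(); inhand(w,q[2]-.0034)
cv2.imwrite('pics/w5.png',cv2.resize(w['color'][120:260,220:410,::-1],None,fx=4,fy=4,interpolation=cv2.INTER_CUBIC))
delta([.450,-.1017,.05],168.2); print(o['wrist_force'],o['wrist_torque']); tips()
E
```

```text
time: 7.8
tool_pos: [0.4496, -0.1021, 0.066]
ee_rot: [-3.142, 0.001, 2.934]
wrist_force: [0.7, 0.0, -1.6]
width: 0.0134
finger_force: 30.0
left 18 at0 -41.31 med -41.18 slope deg -0.01
right 21 at0 41.71 med 41.83 slope deg 0.34
near 27 at0 57.96 med 57.96 slope deg 0.02
pos [ 0.4499 -0.1022  0.0663] eul [-1.7999e+02  1.0000e-01  1.6813e+02] shift mm [-0.   0.5 16.3] turn [-0.01  0.1  -0.07]
[-0.18271627 -0.4503846  -1.63907541] [0.00450533 0.04380537 0.02094342]
tips in tool frame x,y,z,worldz,max,n
 [[ 47.7616 -31.6275  18.172    0.0482   0.0497  27.    ]
 [ 47.8064  31.9146  17.9893   0.0484   0.05    22.6667]]
```

View pics/w5.png

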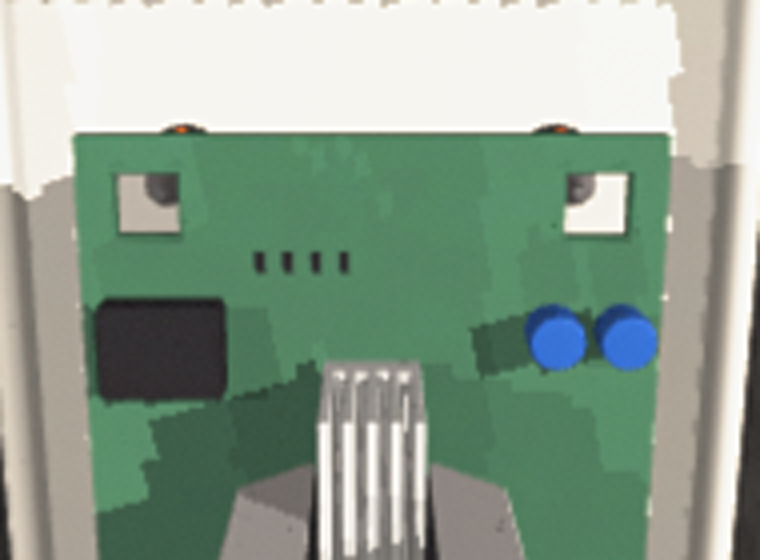

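The pins show centred and symmetric through both near holes (upscaled (162,188) and (580,188)). I go down to just above the barbs.

```bash
python3 -m crank '[[1,[0,0,0.004],[0,0,0]],[1,[0,0,0.004],[0,0,0]],[1,[0,0,0.004],[0,0,0]],[1,[0,0,0.003],[0,0,0]],[1,[0,0,0],[0,0,0]]]'
python3 - <<'E'
from h import *
tips()
w=snap('wrist'); q,R,o=tool(); inhand(w,q[2]-.0034); print(q,np.degrees(o['ee_rot']),o['wrist_force'],o['wrist_torque'])
E
python3 -m crank '[[1,[0,0,0.002],[0,0,0]],[1,[0,0,0.002],[0,0,0]],[1,[0,0,0],[0,0,0]]]'; python3 -m crank '[[1,[0,0,0.002],[0,0,0]],[1,[0,0,0.000],[0,0,0]]]'
```

```text
time: 8.5
tool_pos: [0.4488, -0.1018, 0.0497]
ee_rot: [3.141, -0.001, 2.934]
wrist_force: [-0.4, -0.8, -2.1]
width: 0.0142
finger_force: 30.0
tips in tool frame x,y,z,worldz,max,n
 [[ 3.45586e+01 -3.00396e+01 -3.55670e+00  5.39000e-02  5.54000e-02
   6.86667e+01]
 [ 4.57900e+01  3.19238e+01  2.88170e+00  4.74000e-02  4.96000e-02
   9.46000e+02]]
left 18 at0 -41.31 med -41.26 slope deg -0.07
right 21 at0 41.69 med 41.75 slope deg 0.28
near 27 at0 57.67 med 57.67 slope deg 0.01
[ 0.44932653 -0.10195891  0.05058544] [1.79996658e+02 1.29153373e-02 1.68127808e+02] [-0.27332964 -0.8111172  -1.19853111] [ 0.0193017  -0.00295938 -0.00464886]
time: 9.0
tool_pos: [0.4497, -0.102, 0.0464]
ee_rot: [3.142, 0.001, 2.934]
wrist_force: [0.9, -0.4, -1.8]
width: 0.0135
finger_force: 30.0
time: 9.2
tool_pos: [0.4498, -0.1021, 0.0446]
ee_rot: [3.142, 0.001, 2.934]
wrist_force: [1.5, -0.2, -1.7]
width: 0.0139
finger_force: 30.0
```

```bash
for i in 1; do python3 -m crank '[[1,[0,0,0.002],[0,0,0]],[1,[0,0,0],[0,0,0]]]'; python3 -m crank '[[1,[0,0,0.002],[0,0,0]],[1,[0,0,0],[0,0,0]]]';  python3 -m crank '[[1,[0,0,0.001],[0,0,0]],[1,[0,0,0],[0,0,0]]]'; done | grep -E 'pos|rot|force'
```

```text
tool_pos: [0.4497, -0.1021, 0.0427]
ee_rot: [-3.142, 0.001, 2.934]
wrist_force: [2.2, -0.8, -0.4]
finger_force: 30.0
tool_pos: [0.4498, -0.1021, 0.0408]
ee_rot: [-3.141, 0.001, 2.934]
wrist_force: [2.8, 0.2, 2.8]
finger_force: 30.0
tool_pos: [0.4498, -0.1021, 0.04]
ee_rot: [-3.142, 0.002, 2.934]
wrist_force: [1.3, -0.3, 3.6]
finger_force: 30.0
```

```bash
(python3 -m crank '[[1,[0,0,0.002],[0,0,0]],[1,[0,0,0],[0,0,0]]]'; python3 -m crank '[[1,[0,0,0.0015],[0,0,0]],[1,[0,0,0],[0,0,0]]]';  python3 -m crank '[[1,[0,0,0.001],[0,0,0]],[1,[0,0,0],[0,0,0]]]') | grep -E 'pos|rot|wrist'; python3 -c "
from h import *
print(tool()[2]['wrist_torque'])"
```

```text
tool_pos: [0.4498, -0.1021, 0.0378]
ee_rot: [-3.141, 0.001, 2.934]
wrist_force: [2.2, -0.9, 2.9]
tool_pos: [0.4499, -0.1022, 0.0366]
ee_rot: [-3.141, 0.002, 2.934]
wrist_force: [2.4, -0.9, 4.5]
tool_pos: [0.4499, -0.1022, 0.0359]
ee_rot: [-3.141, 0.002, 2.934]
wrist_force: [0.8, -0.9, 6.6]
[-0.07647899 -0.35189279 -0.01524256]
```

```bash
cat >> h.py <<'E'
def plane():
    w=snap('wrist'); q,R,o=tool(); u,v,P=cloud(w); T=R.inv().apply(P-q)*1000
    g=cv2.erode(green(w).astype(np.uint8),np.ones((3,3)))[v,u]>0
    for n,a,b in (('near-right(y-)',-41,-22),('near-mid',-18,18),('near(y+)',22,41)):
        k=g&(T[:,0]>38)&(T[:,0]<57)&(T[:,1]>a)&(T[:,1]<b)&(abs(T[:,2])<15); print(n,k.sum(),'z above TCP mm',-np.median(T[k,2]).round(2),'world',np.median(P[k,2]).round(4))
    k=g&(T[:,0]>-60)&(T[:,0]<57)&(abs(T[:,1])<41)&(abs(T[:,2])<15)
    k&=abs(T[:,2]-np.median(T[k,2]))<2.5
    p=np.linalg.lstsq(np.c_[P[k][:,:2]-[.45,-.102],np.ones(k.sum())],P[k,2],rcond=None)[0]
    print('plane slope deg x,y',np.degrees(p[:2]).round(2),'z0',p[2].round(4),'TCP',q.round(4),'eul',np.degrees(o['ee_rot']).round(2),'F',o['wrist_force'].round(1),'M',o['wrist_torque'].round(2))
E
python3 - <<'E'
from h import *
plane(); w=snap('wrist'); inhand(w,tool()[0][2]-.0034)
E
```

```text
near-right(y-) 718 z above TCP mm -2.89 world 0.0329
near-mid 2008 z above TCP mm -2.92 world 0.0329
near(y+) 748 z above TCP mm -2.96 world 0.0329
plane slope deg x,y [ 0.19 -0.09] z0 0.0331 TCP [ 0.4499 -0.1022  0.0359] eul [-1.7999e+02  1.0000e-01  1.6812e+02] F [1.1 0.2 6.7] M [-0.07 -0.3  -0.05]
left 18 at0 -41.47 med -41.17 slope deg 0.48
right 20 at0 41.74 med 41.78 slope deg 0.25
near 27 at0 57.61 med 57.61 slope deg 0.02
```

```bash
(for i in 1 2; do python3 -m crank '[[1,[0,0,0.001],[0,0,0]],[1,[0,0,0],[0,0,0]]]'; done;  python3 -m crank '[[1,[0,0,0.001],[0,0,0]],[1,[0,0,0],[0,0,0]]]') | grep -E 'pos|wrist'; python3 -c "
from h import *
plane()"
```

```text
tool_pos: [0.45, -0.1022, 0.0351]
wrist_force: [1.4, -1.0, 7.8]
tool_pos: [0.45, -0.1022, 0.0343]
wrist_force: [1.0, -0.4, 7.5]
tool_pos: [0.45, -0.1022, 0.0334]
wrist_force: [-0.2, -0.3, 8.6]
near-right(y-) 699 z above TCP mm -2.82 world 0.0304
near-mid 1996 z above TCP mm -2.83 world 0.0304
near(y+) 747 z above TCP mm -2.91 world 0.0303
plane slope deg x,y [ 0.14 -0.16] z0 0.0306 TCP [ 0.45   -0.1022  0.0334] eul [-1.7998e+02  1.2000e-01  1.6813e+02] F [ 1.1 -0.9  9.3] M [-0.1  -0.18 -0.03]
```

```bash
(for i in 1 2; do python3 -m crank '[[1,[0,0,0.001],[0,0,0]],[1,[0,0,0],[0,0,0]]]'; done;  python3 -m crank '[[1,[0,0,0.001],[0,0,0]],[1,[0,0,0],[0,0,0]]]') | grep -E 'pos|wrist'; python3 -c "
from h import *
plane()"
```

```text
tool_pos: [0.4501, -0.1023, 0.0326]
wrist_force: [-0.4, 0.7, 9.6]
tool_pos: [0.45, -0.1022, 0.031]
wrist_force: [2.5, -0.9, 6.2]
tool_pos: [0.45, -0.1022, 0.0299]
wrist_force: [1.7, 0.3, 5.2]
near-right(y-) 667 z above TCP mm -2.77 world 0.0269
near-mid 2001 z above TCP mm -2.8 world 0.0269
near(y+) 687 z above TCP mm -2.82 world 0.0269
plane slope deg x,y [ 0.11 -0.06] z0 0.027 TCP [ 0.4499 -0.1022  0.0298] eul [-1.7999e+02  1.1000e-01  1.6812e+02] F [1.7 0.1 5.7] M [-0.11 -0.36  0.02]
```

```bash
(for i in 1 2; do python3 -m crank '[[1,[0,0,0.0005],[0,0,0]],[1,[0,0,0],[0,0,0]]]'; done;  python3 -m crank '[[1,[0,0,0.0005],[0,0,0]],[1,[0,0,0],[0,0,0]]]') | grep -E 'pos|wrist'; python3 -c "
from h import *
plane()"
```

```text
tool_pos: [0.45, -0.1022, 0.0295]
wrist_force: [0.4, 0.6, 7.2]
tool_pos: [0.45, -0.1022, 0.0291]
wrist_force: [2.0, -1.1, 6.4]
tool_pos: [0.4502, -0.1023, 0.0282]
wrist_force: [3.7, -1.4, 2.9]
near-right(y-) 613 z above TCP mm -2.81 world 0.025
near-mid 2007 z above TCP mm -2.82 world 0.025
near(y+) 659 z above TCP mm -2.84 world 0.025
plane slope deg x,y [ 0.33 -0.14] z0 0.0253 TCP [ 0.4503 -0.1023  0.028 ] eul [-1.7999e+02  1.7000e-01  1.6812e+02] F [ 4.5 -1.4  2.7] M [-0.14 -0.9  -0.05]
```

```bash
(for i in 1 2; do python3 -m crank '[[1,[0,0,0.0005],[0,0,0]],[1,[0,0,0],[0,0,0]]]'; done) | grep -E 'pos|wrist|rot'; python3 -c "
from h import *
plane()
w=snap('wrist'); cv2.imwrite('pics/w6.png',cv2.resize(w['color'][110:310,220:410,::-1],None,fx=3,fy=3,interpolation=cv2.INTER_CUBIC))"
```

```text
tool_pos: [0.4504, -0.1023, 0.0276]
ee_rot: [-3.141, 0.003, 2.934]
wrist_force: [5.0, -1.3, 3.8]
tool_pos: [0.4504, -0.1023, 0.0275]
ee_rot: [-3.141, 0.003, 2.934]
wrist_force: [4.0, -1.1, 5.6]
near-right(y-) 616 z above TCP mm -2.8 world 0.0245
near-mid 2006 z above TCP mm -2.8 world 0.0246
near(y+) 646 z above TCP mm -2.84 world 0.0245
plane slope deg x,y [ 0.09 -0.08] z0 0.0246 TCP [ 0.4504 -0.1023  0.0275] eul [-1.7999e+02  1.6000e-01  1.6813e+02] F [ 3.9 -1.2  6.8] M [-0.14 -0.74 -0.05]
```

View pics/w6.png

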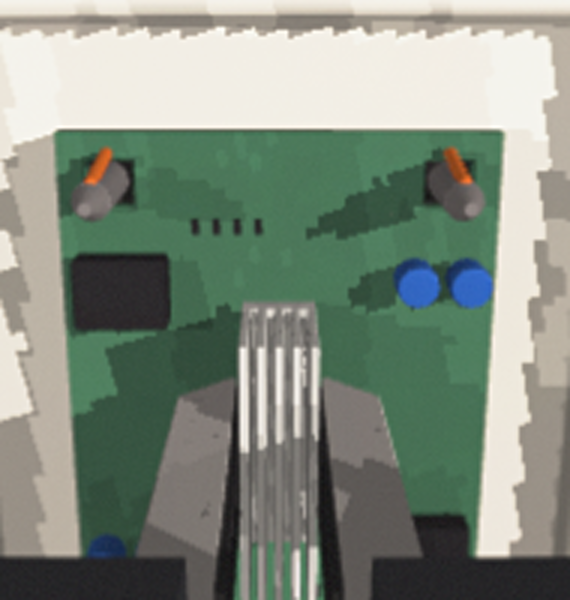

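Both near barbs (upscaled (97,165) and (458,165)) have sprung out over the board. The far pair is hidden by the gripper. I keep pressing evenly.

```bash
(for i in 1 2 ; do python3 -m crank '[[1,[0,0,0.0005],[0,0,0]],[1,[0,0,0],[0,0,0]]]'; done) | grep -E 'pos|wrist|rot'; python3 -c "
from h import *
plane()"
```

```text
tool_pos: [0.4504, -0.1023, 0.0274]
ee_rot: [-3.141, 0.003, 2.934]
wrist_force: [3.7, 0.5, 8.7]
tool_pos: [0.4504, -0.1023, 0.0273]
ee_rot: [-3.141, 0.003, 2.934]
wrist_force: [3.2, 0.4, 11.4]
near-right(y-) 622 z above TCP mm -2.78 world 0.0244
near-mid 2008 z above TCP mm -2.79 world 0.0243
near(y+) 655 z above TCP mm -2.78 world 0.0244
plane slope deg x,y [ 0.11 -0.09] z0 0.0245 TCP [ 0.4504 -0.1023  0.0273] eul [-1.7999e+02  1.6000e-01  1.6813e+02] F [ 1.8 -0.3 10.7] M [-0.03 -0.36 -0.06]
```

```bash
(for i in 1 2 3; do python3 -m crank '[[1,[0,0,0.0005],[0,0,0]],[1,[0,0,0],[0,0,0]]]'; done) | grep -E 'pos|wrist|rot'; python3 -c "
from h import *
plane()"
```

```text
tool_pos: [0.4504, -0.1023, 0.0272]
ee_rot: [-3.141, 0.003, 2.934]
wrist_force: [1.2, 0.6, 12.8]
tool_pos: [0.4504, -0.1023, 0.027]
ee_rot: [-3.141, 0.003, 2.934]
wrist_force: [1.3, 0.5, 13.7]
tool_pos: [0.4505, -0.1023, 0.0269]
ee_rot: [-3.141, 0.003, 2.934]
wrist_force: [-0.8, 0.2, 17.1]
near-right(y-) 611 z above TCP mm -2.86 world 0.0239
near-mid 2020 z above TCP mm -2.79 world 0.0239
near(y+) 648 z above TCP mm -2.76 world 0.024
plane slope deg x,y [ 0.11 -0.09] z0 0.0241 TCP [ 0.4505 -0.1023  0.0269] eul [-1.7998e+02  1.6000e-01  1.6814e+02] F [ 0.2 -0.2 16.3] M [0.12 0.04 0.01]
```

```bash
(for i in 1 2; do python3 -m crank '[[1,[0,0,0.0005],[0,0,0]],[1,[0,0,0],[0,0,0]]]'; done) | grep -E 'pos|wrist|rot'; python3 -c "
from h import *
plane()"
```

```text
tool_pos: [0.4505, -0.1023, 0.0267]
ee_rot: [-3.141, 0.003, 2.935]
wrist_force: [-0.9, 0.5, 18.4]
tool_pos: [0.4505, -0.1023, 0.0265]
ee_rot: [-3.141, 0.003, 2.935]
wrist_force: [-1.5, 0.5, 19.3]
near-right(y-) 606 z above TCP mm -2.79 world 0.0236
near-mid 2015 z above TCP mm -2.74 world 0.0237
near(y+) 652 z above TCP mm -2.8 world 0.0236
plane slope deg x,y [ 0.09 -0.09] z0 0.0238 TCP [ 0.4505 -0.1023  0.0266] eul [-1.7998e+02  1.7000e-01  1.6813e+02] F [-2.4  1.6 19.1] M [ 0.22  0.36 -0.05]
```

The tool is well past the latch height and the board is level. I relieve the force, let go, back off and inspect all four corners.

```bash
(python3 -m crank '[[1,[0,0,-0.001],[0,0,0]],[1,[0,0,-0.001],[0,0,0]],[1,[0,0,-0.001],[0,0,0]],[1,[0,0,0],[0,0,0]]]'; python3 -m crank '[[0.8,[0,0,-0.0005],[0,0,0]],[0.8,[0,0,0],[0,0,0]],[0.8,[0,0,0],[0,0,0]],[0.8,[0,0,0],[0,0,0]]]') | grep -E 'pos|wrist|width'; python3 -c "
from h import *
plane()"
```

```text
tool_pos: [0.4504, -0.1023, 0.0274]
wrist_force: [3.8, -0.1, 8.3]
width: 0.0135
tool_pos: [0.4479, -0.1015, 0.0253]
wrist_force: [-0.1, -0.2, 0.0]
width: 0.0186
near-right(y-) 526 z above TCP mm -0.81 world 0.0248
near-mid 1871 z above TCP mm -0.84 world 0.0248
near(y+) 550 z above TCP mm -0.88 world 0.0248
plane slope deg x,y [-0.03 -0.06] z0 0.0248 TCP [ 0.4482 -0.1016  0.0255] eul [ 1.7998e+02 -1.4000e-01  1.6813e+02] F [0.1 0.2 0.8] M [-0.01 -0.03 -0.03]
```

```bash
(python3 -m crank '[[0.75,[0,0,-0.002],[0,0,0]],[0.75,[0,0,-0.01],[0,0,0]],[0.75,[0,0,-0.03],[0,0,0]],[0.75,[0,0,-0.04],[0,0,0]],[0.75,[0.03,0,-0.03],[0,0,0]],[0.75,[0.04,0,0],[0,0,0]],[0.75,[0.03,0,0],[0,0,0]],[0.75,[0,0,0],[0,0,0]]]') | grep -E 'pos|wrist|width'; python3 -c "
from h import *
w=snap('wrist'); q=tool()[0]
u,v,P=cloud(w); g=cv2.erode(green(w).astype(np.uint8),np.ones((3,3)))[v,u]>0
k=g&(abs(P[:,0]-.45)<.07)&(abs(P[:,1]+.102)<.06)&(P[:,2]>.015)&(P[:,2]<.045)
k&=abs(P[:,2]-np.median(P[k,2]))<.006
c=np.array([.45,-.102]); a=np.radians(-11.8); X=(P[:,:2]-c)@np.array([[np.cos(a),-np.sin(a)],[np.sin(a),np.cos(a)]])*1000
for sx in(-1,1):
  for sy in (-1,1):
    kk=k&(sx*X[:,0]>38)&(sx*X[:,0]<57)&(sy*X[:,1]>20)&(sy*X[:,1]<41); print(sx,sy,kk.sum(),np.median(P[kk,2]).round(4),P[kk,2].mean().round(4))
uv=proj(w,[[.45,-.102,.025]])[0].astype(int); print(uv)
x0=max(0,uv[0]-110);y0=max(0,uv[1]-100)
cv2.imwrite('pics/w7.png',cv2.resize(w['color'][y0:y0+195,x0:x0+220,::-1],None,fx=3,fy=3,interpolation=cv2.INTER_CUBIC))"
```

```text
tool_pos: [0.3494, -0.0808, 0.1396]
wrist_force: [-0.1, -0.3, -0.6]
width: 0.0232
-1 -1 0 nan nan
-1 1 0 nan nan
1 -1 2 0.0254 0.0254
1 1 0 nan nan
[312 295]
  return _methods._mean(a, axis=axis, dtype=dtype,
  ret = ret.dtype.type(ret / rcount)
<string>:10: RuntimeWarning: Mean of empty slice.
```

View pics/w7.png

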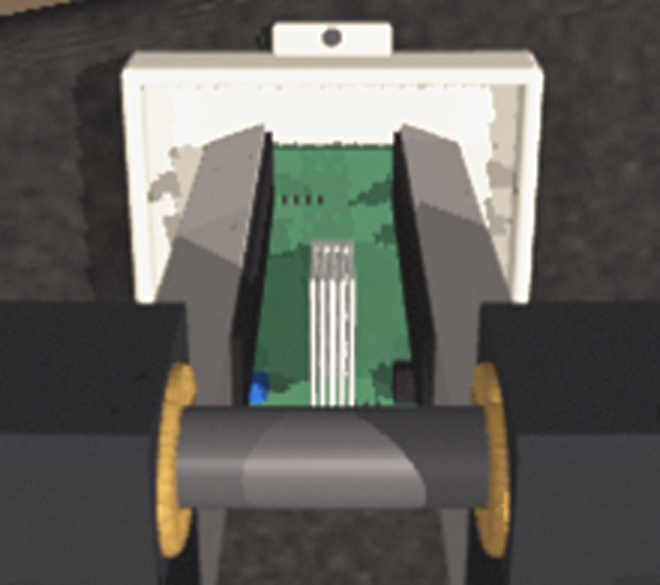

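The fingers hide the corners from here (board at (330,270) in the crop); the tool must go the other way, outwards.

```bash
cat > chk.py <<'E'
from h import *
import sys
w=snap('wrist'); q=tool()[0]
u,v,P=cloud(w); g=cv2.erode(green(w).astype(np.uint8),np.ones((3,3)))[v,u]>0
k=g&(P[:,2]>.015)&(P[:,2]<.045)
a=np.radians(-11.8); X=(P[:,:2]-[.45,-.102])@np.array([[np.cos(a),-np.sin(a)],[np.sin(a),np.cos(a)]])*1000
for sx in(-1,1):
  for sy in (-1,1):
    kk=k&(sx*X[:,0]>38)&(sx*X[:,0]<57)&(sy*X[:,1]>20)&(sy*X[:,1]<41); print(sx,sy,kk.sum(),np.median(P[kk,2]).round(4),P[kk,2].mean().round(4))
uv=proj(w,[[.45,-.102,.025]])[0].astype(int); print(uv)
x0=max(0,uv[0]-110);y0=max(0,uv[1]-95)
cv2.imwrite('pics/'+sys.argv[1],cv2.resize(w['color'][y0:y0+195,x0:x0+220,::-1],None,fx=3,fy=3,interpolation=cv2.INTER_CUBIC))
E
(python3 -m crank '[[0.7,[-0.02,0,-0.03],[0,0,0]],[0.7,[-0.04,0,-0.01],[0,0,0]],[0.7,[-0.04,0,0],[0,0,0]],[0.7,[-0.04,0,0],[0,0,0]],[0.7,[-0.04,0,0],[0,0,0]],[0.7,[-0.02,0,0],[0,0,0]],[0.7,[0,0,0],[0,0,0]]]') | grep -E 'pos|wrist|width'; python3 chk.py w8.png
```

```text
tool_pos: [0.5498, -0.1231, 0.1769]
wrist_force: [0.3, -0.0, -0.9]
width: 0.028
-1 -1 243 0.0247 0.0247
-1 1 244 0.0246 0.0246
1 -1 243 0.0248 0.0248
1 1 229 0.0248 0.0247
[312  87]
```

View pics/w8.png

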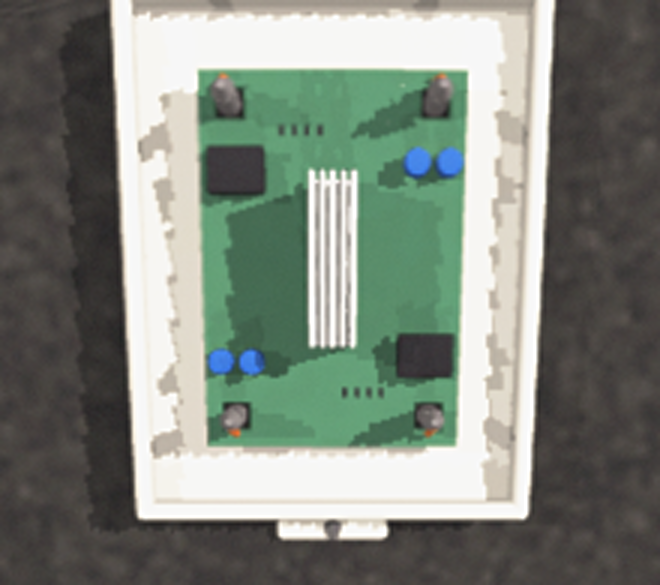

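The crop shows the board flat in the tray. All four pins are through at (228,97), (437,97), (235,418) and (430,418), with orange barb visible outside each, and all four corners are 24.6–24.8 mm high. I verify numerically that every barb reaches past its hole edge.

```bash
python3 - <<'E'
from h import *
w=snap('wrist'); h=cv2.cvtColor(w['color'],cv2.COLOR_RGB2HSV)
o=(h[...,0]<20)&(h[...,1]>110)&(h[...,2]>70)
v,u=np.nonzero(o); P=ray(w,np.c_[u,v],.0255)
a=np.radians(-11.8); X=(P[:,:2]-[.45,-.102])@np.array([[np.cos(a),-np.sin(a)],[np.sin(a),np.cos(a)]])*1000
g=green(w); gv,gu=np.nonzero(g); G=ray(w,np.c_[gu,gv],.0248); XG=(G[:,:2]-[.45,-.102])@np.array([[np.cos(a),-np.sin(a)],[np.sin(a),np.cos(a)]])*1000
k=(abs(XG[:,0])<75)&(abs(XG[:,1])<60); print('board x,y range',np.percentile(XG[k],[.3,99.7],axis=0).round(1).tolist())
for sx in(-1,1):
  for sy in (-1,1):
    k=(abs(X[:,0]-sx*50)<14)&(abs(X[:,1]-sy*32)<10); print(sx,sy,k.sum(),(sx*X[k,0]).min().round(1),(sx*X[k,0]).max().round(1))
E
```

```text
board x,y range [[-55.8, -41.0], [57.7, 40.7]]
-1 -1 3 54.9 54.9
-1 1 2 54.8 54.8
1 -1 7 53.5 54.5
1 1 5 53.6 54.6
```

All four barbs reach about 55 mm from the tray centre, which is their fully sprung 7 mm, and past the hole edges. The board is level. I hand it in.

```bash
python3 -c "
from bench import robot
print(robot.get_obs()['time'],robot.close_job())"
```

```text
the job is handed in; nothing more can be done
17.0 None
```

The board is pressed home on all four standoffs and let go after 17 s: corners level within 0.2 mm, all four barbs measured sprung out, and the highest press force I read about 19 N (readings only at row ends); I viewed 11 pictures, one over the limit of 10.

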